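# Cradle a lopsided clip-on handlebar in the vee stand

## Task

Set the loose handlebar half up in the vee stand: first pull up the stand's index plunger, slide the moving vee to its last hole beside the fixed vee and let the plunger drop home there. Then find where the bar balances with a low trial lift, take it there, carry it level and lay it gently along the stand in both vees, by its bare tube, with its balance point about midway between them, so that each takes its share of the weight and it stays by itself. Leave the other things on the bench where they are.

Things in the scene. Friction and masses are not known exactly. Their poses are not given: they have to be found in the camera images.
- bar: Loose clip-on handlebar half lying level on the bench, about 0.65 kg. Polished aluminium tube, 22 mm diameter, bare from x = -118 to +113 mm; origin on its axis (18 mm above the bench), x along it, z up. Its balance point lies on the axis, anywhere from x = -72 to +15 mm. The tube is slippery (friction about 0.2): gripped lightly off balance it swings, heavy end down; 100 N holds it.
- tube_mid (a point): Same point as the bar's origin. From it, at -x: the flat forged fork-clamp ring (centre at bar x = -160 mm, 70 mm outside, 51 mm bore, 36 mm high) with pinch lugs out to x = -208 mm; at +x: the black end cap, 36 mm diameter along the tube from x = +113 to +162 mm. A 300 g damper rod is stuck somewhere inside the tube, out of sight.
- stand: The vee stand, bolted down: base plate 360 x 84 x 10 mm, a 50 mm wide aluminium rail on it with its top at 34 mm. Origin: centre of the underside; x along the rail. The fixed vee stands at x = -73 mm; the carriage with the moving vee is on the +x side of it. A row of five index holes, 25 mm apart, runs along the middle of the rail.
- fixed_vee: The fixed vee: a 12 mm thick, 46 mm wide upright with a 90 degree black vee on top (top edges 109 mm above the bench). Origin: on the axis that a 22 mm tube lying in the vee has, 105 mm above the bench; same axes as the stand (x along the tube's direction). The clear gap to the moving vee, when that is in its last hole, is 46 mm.
- sliding_vee: The moving vee, same form, on the carriage. Origin as for the fixed vee (tube axis, 105 mm above the bench). In the last hole it stands 58 mm from the fixed vee.
- carriage (a joint): Slide of the carriage along the rail in m: 0 is the hole farthest from the fixed vee, it grows towards the fixed vee (along the stand's -x). Index holes every 0.025; the last, 0.100, is where it has to be. End stop at 0.1025. Slides with about 1 N once the plunger is up. At the start it is locked at 0.025, the plunger home in that hole.
- plunger (a joint): Lift of the spring plunger in m: 0 is fully home in a hole, 0.008 is just out of the hole (resting on the strip), 0.014 its upper stop. Spring about 6 N at home, 9 N at the top; the pin's round end enters a hole when let go within about 3 mm of it and centres itself.
- knob (a point): Middle of the plunger's black knurled knob: 25 mm diameter, 20 mm tall, axis vertical, on the carriage 60 mm beyond the moving vee (on the side away from the fixed vee), 65 mm above the bench when home; the carriage's steel top is at 46 mm. Moves with carriage and plunger.
- spray_can: White spray can with black cap, standing between the two places; 52 mm diameter, 160 mm tall. Origin: centre of its foot. Leave it alone.
- housing_a: Half of a black switch housing, open side up, about 64 x 66 x 26 mm. Origin: centre of its underside. Lies beside the bar. Leave it alone.
- housing_b: The other half of the switch housing, same size. Lies beside the bar. Leave it alone.
- driver: Screwdriver with blue handle, 200 mm long along its x, handle 26 mm thick at -x. Lies beside the stand. Leave it alone.
- brake_lever: Dark brake lever, about 180 mm long along its x, 16 mm high. Lies beside the stand. Leave it alone.
- screw_dish: Steel dish, 84 mm across, 24 mm high, at the back. Leave it alone.
- spanner: Open-ended spanner 160 mm long along its x, 8 mm high, at the back. Leave it alone.

How it is judged:
By the outcome, as a careful person would: the job done as asked, in the order asked, and still so for the second after the job is handed in, with the robot touching nothing.
It also fails if it takes over 67 s, if anything falls off the work surface, if the arm or the gripper's body presses on something with over 40 N, if the wrist force passes 120 N, or if a joint passes its speed limit or range.

## Robot

A 6-joint arm with a two-finger parallel gripper is mounted at the origin on the work surface. World frame = base frame: x ahead of the robot, y to its left, z up, the work surface at z = 0. Lengths are in m, angles in degrees, forces in N, time in s.
With the tool pointing down it reaches from about 0.375 to 0.9 m from the base axis. Payload 3.1 kg.
Tool frame: the origin (TCP) lies on the centre line of the jaws, within the pads' length; the fingertips stand ctrl.tips_ahead ahead of it and the grasp point (between the pads) lies 11 mm behind it (ctrl.tips_ahead is the distance from the TCP to the fingertips, in m); z points along the fingers, y is the line along which they close (so a half turn about z gives the same grasp; the last joint's range is limited). The gripper opens to 85 mm and grips with 20 to 120 N. Pads are 22 mm wide; open, the fingers measure 114 mm over their backs; the gripper's body (76 mm by 85 mm) begins 54 mm behind the grasp point. The pads swing forward as they close: fully open they stand 13 mm farther back than shut.
Start: joints at [-79.784, 30.224, 82.088, -0, 67.689, -10.227], TCP at [0.218, -0.586, 0.239] pointing down, gripper open.
Joint ranges: [-176.69, 176.69], [-43.24, 126.21], [12.49, 139.97], [-82, 262], [0, 151.66], [-163.58, 163.58]. Speed limits (degrees/s): [159.86, 159.86, 180, 180, 180, 180].

## Interface

Orientations are given as [roll, pitch, yaw] about the fixed x, y, z axes, in that order (R = Rz(yaw) Ry(pitch) Rx(roll)).
In Python, from bench import ctrl gives the robot as it stands. The module is installed in compiled form; this text tells all that it offers.
- The arm moves only by the tool arm_command, never from a script. Its argument "plan" is a list of rows, each an object with "dp": the shift along the tool's x, y, z in mm, a list of three; "turn": the turn, a rotation vector about the tool's x, y, z in rad, a list of three; "fingers": the opening, from 0 (shut) to 1 (fully open). In form: [{"dp": [dx, dy, dz], "turn": [wx, wy, wz], "fingers": fingers}, ...]. A call has 1 to 8 rows; each row is the pose to reach, as a shift and turn from the pose commanded when the call began, along the tool's axes at that moment; what a row does not reach only later rows make up. A row lasts 1/10 s, in which the tool goes at most 50 mm and 8.59 degrees, less where a joint would pass 70% of its speed; a pose out of reach is approached as far as the arm can. A call with a gripper value outside its range is refused whole. The fingers move at their own pace and stop on an object; "grip_force" is the grip in N (left out, the last holds). Time passes only in rows, so rows that repeat a pose let the fingers close. It gives the time, the measured TCP pose, the force, the opening and the grip force at its end, in the units of the state.
- ctrl.get_obs(): the state, without advancing time (a new reading comes with each control period).
- ctrl.read_camera(name): name is "scene" or "top" or "wrist"; returns a dict with "image" (400x640x3 uint8, red, green, blue), "fov_y" (degrees; the focal length in pixels is half the picture's height over the tangent of half this angle, whatever the lens; pixels are square), "cx", "cy" (the principal point, pixels), "R" (3x3) and "t" (3): a world point X has camera coordinates R X + t. Camera axes: x right, y down, z forward; pixel columns grow to the right and rows downward; lengths in m; the calibration is good to about 2 mm. A picture is of the moment at which its call begins. There is no depth.
- ctrl.finish_job(): hands the job in; it is judged then, once.
The state is a dict: "clock": time; "joint_positions": joint angles; "qd": joint speeds; "tau": joint torques, N m; "tcp_pos": TCP position; "tcp_rot": TCP orientation; "contact_force": force on the tool from outside, world axes, zero at the start; "torque": the same for the moment, N m; "finger_gap": finger opening in m; "gripper_force": force on a finger pad.
Only numpy, scipy, OpenCV 4.12 (cv2) and the standard library are available. Lean on these libraries where they do the work, as an engineer would, in place of code of your own. Each camera call takes 0.05 s, during which the arm holds its last target. There are 200 camera calls.

## Working session

There is one attempt and no reset: what is moved stays moved. The work goes in short steps, Python scripts to look and compute and a tool call to move; the robot and the scene stay as the last step left them, time stands still between calls to the robot, and variables do not carry over. Pictures are saved under pics/ and viewed, at most 10 in all, crops included, and the job is handed in when it is done.

Besides the shell and the picture viewer there is one more tool, called as name([rows], argument=value, ...), one row to a line, values as JSON. arm_command: Moves the arm, as the interface text tells. Its arguments: {"type":"object","properties":{"plan":{"type":"array","items":{"type":"object","properties":{"dp":{"type":"array","items":{"type":"number"}},"turn":{"type":"array","items":{"type":"number"}},"fingers":{"type":"number"}}}},"grip_force":{"type":"number"}},"required":["plan"]}

```bash
mkdir -p pics
python3 - <<'E'
from bench import ctrl
import cv2,numpy as np
o=ctrl.get_obs();print({k:np.round(v,4).tolist() if not isinstance(v,dict) else v for k,v in o.items()},ctrl.tips_ahead)
for n in("scene","top"):
    c=ctrl.read_camera(n);cv2.imwrite(f"pics/{n}0.png",c["image"][:,:,::-1])
    print(n,c["fov_y"],c["cx"],c["cy"],np.round(c["R"],4).tolist(),np.round(c["t"],4).tolist())
E
```

```text
{'clock': 0.0, 'joint_positions': [-79.7855, 30.2797, 82.1577, 0.0015, 67.6897, -10.2283], 'qd': [-0.0635, -0.0224, -0.0021, -0.0026, -0.0651, -0.0047], 'tau': [0.0003, -44.2348, -17.8024, -0.0003, 0.0085, -0.0], 'tcp_pos': [0.2182, -0.5849, 0.2383], 'tcp_rot': [-179.8751, -0.024, 20.4422], 'contact_force': [0.2688, 0.1677, 0.6328], 'torque': [0.0199, -0.0228, -0.0435], 'gripper_force': 0.0, 'finger_gap': 0.0856} 0.008
scene 55.62880531388102 320.2690621369529 196.8226861367092 [[-0.2236, 0.9747, -0.0084], [0.8402, 0.1883, -0.5086], [-0.4941, -0.1207, -0.861]] [0.1405, -0.4308, 1.3208]
top 57.671881965606104 315.1615183089652 205.24102818038236 [[0.028, -0.9996, 0.004], [-0.9991, -0.0281, -0.0332], [0.0333, -0.0031, -0.9994]] [-0.0028, 0.5753, 0.9309]
```

View pics/top0.png

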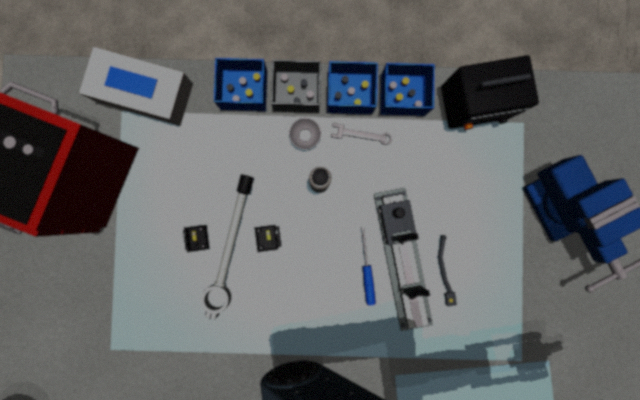

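View pics/scene0.png

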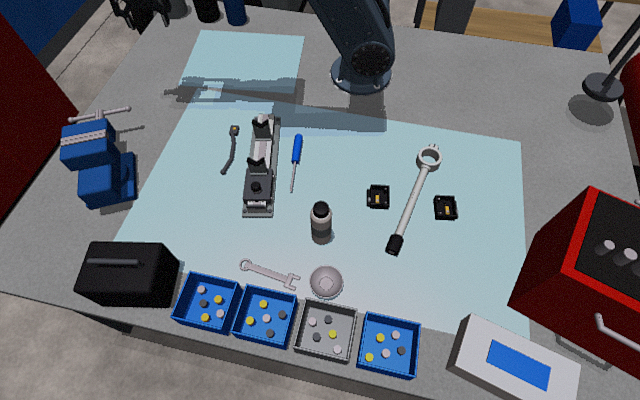

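The top view shows the stand with its knob at about (398,212), moving vee (404,238) and fixed vee (414,292). The bar runs from the cap at (246,177) to the ring at (216,298), and the can is at (319,180). The scene view agrees with this: knob (256,187), ring (429,155), cap (395,245).

```bash
cat > h.py <<'E'
import numpy as np,cv2
from bench import ctrl
def K(c): return c["image"].shape[0]/2/np.tan(np.radians(c["fov_y"]/2))
def ray(c,p):
    R=np.array(c["R"]);t=np.array(c["t"]);f=K(c)
    return -R.T@t, R.T@np.array([(p[0]-c["cx"])/f,(p[1]-c["cy"])/f,1.])
def onz(c,p,z):
    o,d=ray(c,p);return o+d*(z-o[2])/d[2]
def two(c1,p1,c2,p2):
    o1,d1=ray(c1,p1);o2,d2=ray(c2,p2)
    s=np.linalg.lstsq(np.c_[d1,-d2],o2-o1,rcond=None)[0]
    a=o1+d1*s[0];b=o2+d2*s[1];return (a+b)/2,np.linalg.norm(a-b)
def proj(c,X):
    v=np.array(c["R"])@X+np.array(c["t"]);f=K(c);return v[:2]/v[2]*f+[c["cx"],c["cy"]]
def obs():
    o=ctrl.get_obs();print({k:np.round(o[k],4).tolist() for k in("clock","tcp_pos","tcp_rot","contact_force","torque","finger_gap","gripper_force")});return o
E
python3 - <<'E'
from h import *
t=ctrl.read_camera("top");s=ctrl.read_camera("scene")
a=cv2.resize(t["image"][180:335,360:440],None,fx=3.8,fy=3.8,interpolation=2)
b=cv2.resize(s["image"][105:225,225:290],None,fx=4.9,fy=4.9,interpolation=2)
H=max(a.shape[0],b.shape[0]);im=np.zeros((H,a.shape[1]+b.shape[1],3),np.uint8)
im[:a.shape[0],:a.shape[1]]=a;im[:b.shape[0],a.shape[1]:]=b;cv2.imwrite("pics/crop1.png",im[:,:,::-1]);print(a.shape,b.shape)
p,e=two(t,(398,212),s,(256,187));print("knob",p,e)
print("fv",onz(t,(414,292),.109),"mv",onz(t,(404,238),.109),"knob",onz(t,(398,212),.075))
print("cap",onz(t,(246,177),.018),"ring",onz(t,(216,298),.018),"can",onz(t,(319,172),.16))
# bar tube centreline by row: bright mask between cap and ring
im=t["image"].astype(int);g=im.min(2);sub=im[195:280,205:260]
for r in(200,220,240,260,275):
    print(r,im[r,218:248].tolist() if r in(220,) else g[r,215:250].tolist())
E
```

```text
(589, 304, 3) (588, 318, 3)
knob [ 0.56269085 -0.18971302  0.06362695] 0.0012651696445398874
fv [ 0.37873797 -0.21911866  0.109     ] mv [ 0.5019445  -0.19365442  0.109     ] knob [ 0.56233201 -0.18643903  0.075     ]
cap [0.64252395 0.19310623 0.018     ] ring [0.3320521  0.25868789 0.018     ] can [0.64293879 0.00745933 0.16      ]
200 [145, 148, 149, 147, 151, 150, 148, 149, 150, 148, 148, 149, 146, 148, 148, 149, 147, 149, 148, 145, 143, 131, 123, 134, 146, 145, 141, 135, 118, 97, 88, 110, 130, 144, 146]
220 [[149, 148, 150], [145, 146, 149], [148, 149, 150], [147, 146, 146], [150, 150, 150], [151, 150, 151], [147, 147, 147], [148, 149, 149], [150, 152, 151], [146, 149, 149], [149, 148, 149], [148, 146, 149], [143, 144, 144], [133, 135, 134], [131, 130, 130], [139, 138, 135], [145, 147, 147], [146, 148, 146], [145, 146, 146], [133, 136, 132], [117, 118, 116], [95, 98, 93], [87, 91, 92], [108, 111, 115], [131, 135, 137], [144, 145, 146], [144, 148, 149], [145, 147, 148], [149, 148, 150], [151, 152, 153]]
240 [146, 147, 149, 150, 146, 146, 149, 150, 145, 148, 143, 130, 131, 136, 146, 147, 145, 134, 111, 94, 97, 122, 139, 148, 148, 150, 147, 147, 147, 148, 146, 145, 149, 148, 147]
260 [150, 147, 145, 148, 142, 138, 129, 129, 139, 145, 145, 143, 131, 106, 90, 90, 115, 138, 148, 149, 151, 149, 144, 148, 147, 146, 147, 150, 151, 148, 147, 148, 149, 148, 152]
275 [146, 140, 132, 129, 136, 146, 146, 143, 133, 114, 94, 87, 106, 135, 145, 146, 148, 150, 148, 149, 150, 149, 150, 146, 147, 146, 149, 148, 147, 149, 145, 148, 148, 144, 150]
```

View pics/crop1.png

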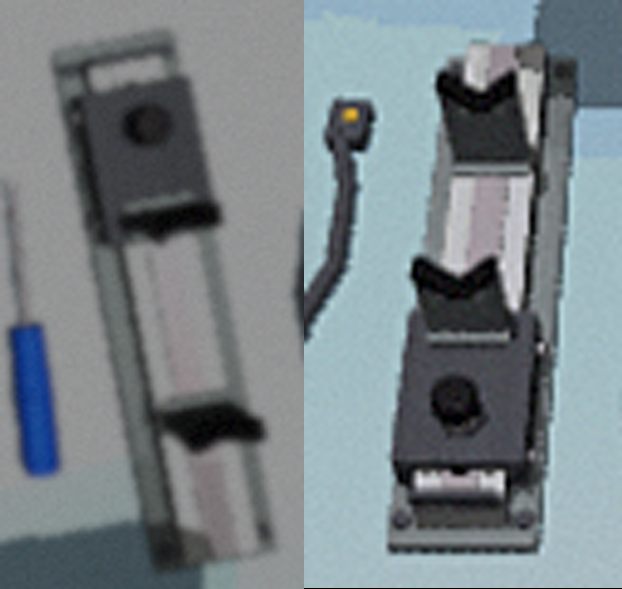

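Stand crop: the knob is at top px (399.2,212.1), and the base-plate corners are near (373.7,192.6), (405.3,187.9), (431.6,324.7) and (400.8,330).

```bash
cat >> h.py <<'E'
from scipy.spatial.transform import Rotation as Ro
def go(pos,yaw,rp=(180,0)):
    o=ctrl.get_obs();R=Ro.from_euler("xyz",o["tcp_rot"],degrees=True)
    Rt=Ro.from_euler("xyz",[rp[0],rp[1],yaw],degrees=True)
    print("dp",np.round(R.inv().apply(np.array(pos)-o["tcp_pos"])*1000,1),"turn",np.round((R.inv()*Rt).as_rotvec(),4))
E
python3 - <<'E'
from h import *
t=ctrl.read_camera("top")
c=np.array([onz(t,p,.01) for p in((373.7,192.6),(405.3,187.9),(431.6,324.7),(400.8,330))])[:,:2]
o=c.mean(0);ex=c[0]+c[1]-c[2]-c[3];print(o,np.degrees(np.arctan2(ex[1],ex[0])),np.linalg.norm(ex)/2,np.linalg.norm(c[0]-c[1]))
ex/=np.linalg.norm(ex);print("knob pred",o+.12*ex,"vees",o-.073*ex,o+.06*ex)
k=onz(t,(399.2,212.1),.075);print("knob",k)
yaw=np.degrees(np.arctan2(ex[1],ex[0]))
go([k[0]-.0,k[1],.16],yaw)
E
```

```text
[ 0.44451912 -0.21625351] 12.235261958386863 0.3580647763742487 0.0830133548378362
knob pred [ 0.5617934  -0.19082235] vees [ 0.37317727 -0.23172413] [ 0.50315626 -0.20353793]
knob [ 0.5621722 -0.1893369  0.075    ]
dp [ 460.5 -250.8   79.2] turn [-1.000e-03 -1.000e-04  1.433e-01]
```

arm_command([
  {"dp":[460,-251,40],"turn":[0,0,0.143],"fingers":1},
  {"dp":[460,-251,40],"turn":[0,0,0.143],"fingers":1},
  {"dp":[460,-251,40],"turn":[0,0,0.143],"fingers":1},
  {"dp":[460,-251,40],"turn":[0,0,0.143],"fingers":1},
  {"dp":[460,-251,40],"turn":[0,0,0.143],"fingers":1},
  {"dp":[460,-251,40],"turn":[0,0,0.143],"fingers":1},
  {"dp":[460,-251,40],"turn":[0,0,0.143],"fingers":1},
  {"dp":[460,-251,40],"turn":[0,0,0.143],"fingers":1},
], grip_force=60)

```text
clock: 1.05
tcp_pos: [0.4808, -0.2827, 0.2088]
tcp_rot: [180.0, -0.0, 12.2]
contact_force: [-0.0, -0.5, 0.3]
finger_gap: 0.0854
gripper_force: 0.0
```

Run:
```python
from h import *
obs();go([.562,-.1895,.19],12.2)
```

```text
{'clock': 1.05, 'tcp_pos': [0.4808, -0.2827, 0.2088], 'tcp_rot': [179.9839, -0.0104, 12.2384], 'contact_force': [-0.0339, -0.4988, 0.2985], 'torque': [-0.0454, 0.0209, -0.0139], 'finger_gap': 0.0854, 'gripper_force': 0.0}
dp [ 99.1 -73.9  18.8] turn [ 0.0003 -0.0002  0.0007]
```

arm_command([
  {"dp":[99,-74,20],"turn":[0,0,0],"fingers":1},
  {"dp":[99,-74,20],"turn":[0,0,0],"fingers":1},
  {"dp":[99,-74,20],"turn":[0,0,0],"fingers":1},
  {"dp":[99,-74,20],"turn":[0,0,0],"fingers":1},
  {"dp":[99,-74,20],"turn":[0,0,0],"fingers":1},
])

```text
clock: 1.55
tcp_pos: [0.5606, -0.1906, 0.1886]
tcp_rot: [180.0, 0.0, 12.3]
contact_force: [0.4, 0.9, 0.3]
finger_gap: 0.0849
gripper_force: 0.0
```

Run:
```python
from h import *
obs();w=ctrl.read_camera("wrist")
print(proj(w,np.array([.562,-.1895,.075])),w["fov_y"])
C,_=ray(w,(0,0));print("cam",C)
cv2.imwrite("pics/w1.png",w["image"][:,:,::-1])
```

```text
{'clock': 1.55, 'tcp_pos': [0.5606, -0.1906, 0.1886], 'tcp_rot': [179.9997, 0.048, 12.3479], 'contact_force': [0.3643, 0.8502, 0.3276], 'torque': [0.0253, -0.0282, -0.0168], 'finger_gap': 0.0849, 'gripper_force': 0.0}
[319.9928749  198.28939118] 68.19790068079432
cam [ 0.63145306 -0.17496454  0.32173907]
```

View pics/w1.png

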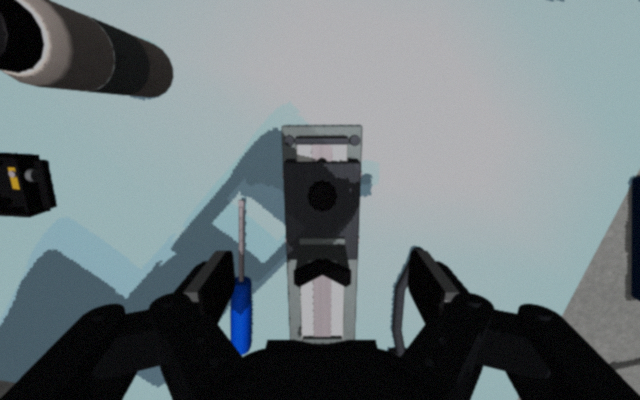

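The wrist view is square to the stand. The knob is at (322,195), where (320,198) was predicted, so I only need a small correction on the way down.

arm_command([
  {"dp":[3,0.5,50],"turn":[0,0,-0.001],"fingers":0.6},
  {"dp":[3,0.5,95],"turn":[0,0,-0.001],"fingers":0.6},
  {"dp":[3,0.5,115],"turn":[0,0,-0.001],"fingers":0.6},
  {"dp":[3,0.5,126],"turn":[0,0,-0.001],"fingers":0.6},
  {"dp":[3,0.5,126],"turn":[0,0,-0.001],"fingers":0.6},
  {"dp":[3,0.5,126],"turn":[0,0,-0.001],"fingers":0.6},
], grip_force=30)

```text
clock: 2.2
tcp_pos: [0.5643, -0.1921, 0.064]
tcp_rot: [179.9, -0.1, 12.2]
contact_force: [0.3, -1.2, -0.9]
finger_gap: 0.0514
gripper_force: 0.0
```

Run:
```python
from h import *
obs();print(ctrl.tips_ahead);w=ctrl.read_camera("wrist")
cv2.imwrite("pics/w2.png",w["image"][:,:,::-1])
```

```text
{'clock': 2.2, 'tcp_pos': [0.5643, -0.1921, 0.064], 'tcp_rot': [179.9139, -0.0902, 12.2385], 'contact_force': [0.3353, -1.2205, -0.9024], 'torque': [-0.0, -0.0024, 0.0276], 'finger_gap': 0.0514, 'gripper_force': 0.0}
0.008
```

View pics/w2.png

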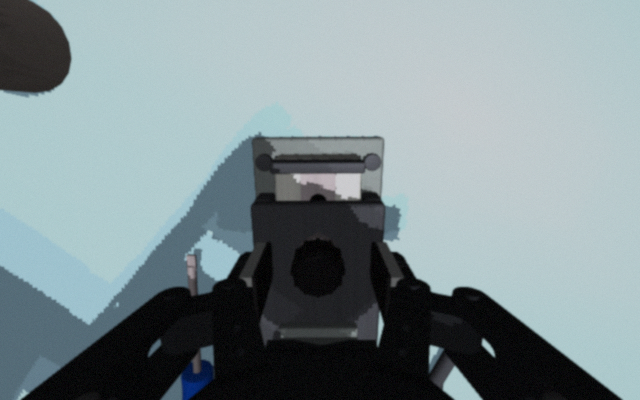

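The knob is at (318,267), midway between the pads. I'll close on it.

arm_command([
  {"dp":[0,0.5,2],"turn":[0,0,0],"fingers":0.2},
  {"dp":[0,0.5,2],"turn":[0,0,0],"fingers":0.2},
  {"dp":[0,0.5,2],"turn":[0,0,0],"fingers":0.2},
  {"dp":[0,0.5,2],"turn":[0,0,0],"fingers":0.2},
], grip_force=50)

```text
clock: 2.65
tcp_pos: [0.5639, -0.1904, 0.0623]
tcp_rot: [-180.0, -0.0, 12.3]
contact_force: [-1.4, 3.4, 6.0]
finger_gap: 0.0225
gripper_force: 48.7
```

Run:
```python
from h import *
obs()
```

```text
{'clock': 2.65, 'tcp_pos': [0.5639, -0.1904, 0.0623], 'tcp_rot': [-179.9536, -0.0324, 12.2946], 'contact_force': [-1.4375, 3.4347, 5.9718], 'torque': [0.4645, 0.171, -0.0262], 'finger_gap': 0.0225, 'gripper_force': 48.7426}
```

arm_command([
  {"dp":[0,0,-4],"turn":[0,0,0],"fingers":0},
  {"dp":[0,0,-8],"turn":[0,0,0],"fingers":0},
  {"dp":[0,0,-11.5],"turn":[0,0,0],"fingers":0},
  {"dp":[0,0,-11.5],"turn":[0,0,0],"fingers":0},
  {"dp":[0,0,-11.5],"turn":[0,0,0],"fingers":0},
])

```text
clock: 3.15
tcp_pos: [0.5631, -0.1906, 0.0717]
tcp_rot: [-179.9, 0.1, 12.3]
contact_force: [-0.1, 3.5, -9.1]
finger_gap: 0.0225
gripper_force: 49.4
```

Run:
```python
from h import *
obs()
```

```text
{'clock': 3.15, 'tcp_pos': [0.5631, -0.1906, 0.0717], 'tcp_rot': [-179.8906, 0.0851, 12.2974], 'contact_force': [-0.0588, 3.4778, -9.0728], 'torque': [0.4528, -0.0331, -0.0778], 'finger_gap': 0.0225, 'gripper_force': 49.3574}
```

arm_command([
  {"dp":[0,0,-1],"turn":[0,0,0],"fingers":0},
  {"dp":[-10,0,-1],"turn":[0,0,0],"fingers":0},
  {"dp":[-25,0,-1],"turn":[0,0,0],"fingers":0},
  {"dp":[-42,0,-1],"turn":[0,0,0],"fingers":0},
  {"dp":[-58,0,-1],"turn":[0,0,0],"fingers":0},
  {"dp":[-70,0,-1],"turn":[0,0,0],"fingers":0},
  {"dp":[-75,0,-1],"turn":[0,0,0],"fingers":0},
  {"dp":[-75,0,-1],"turn":[0,0,0],"fingers":0},
])

```text
clock: 3.95
tcp_pos: [0.4891, -0.207, 0.0732]
tcp_rot: [-179.9, 0.1, 12.3]
contact_force: [-1.9, 4.2, -8.9]
finger_gap: 0.0231
gripper_force: 49.6
```

Run:
```python
from h import *
o=obs();d=np.array(o["tcp_pos"])-[.5635,-.1906,.0717];print(d,np.hypot(d[0],d[1]))
```

```text
{'clock': 3.95, 'tcp_pos': [0.4891, -0.207, 0.0732], 'tcp_rot': [-179.8896, 0.1243, 12.2736], 'contact_force': [-1.8698, 4.2037, -8.9354], 'torque': [0.6373, 0.2077, -0.0183], 'finger_gap': 0.0231, 'gripper_force': 49.5899}
[-0.0743639  -0.01640493  0.00149971] 0.07615189421024478
```

arm_command([
  {"dp":[0,0,4],"turn":[0,0,0],"fingers":0},
  {"dp":[0,0,7],"turn":[0,0,0],"fingers":0},
  {"dp":[0,0,7],"turn":[0,0,0],"fingers":0.6},
  {"dp":[0,0,7],"turn":[0,0,0],"fingers":0.6},
  {"dp":[0,0,7],"turn":[0,0,0],"fingers":0.6},
  {"dp":[0,0,7],"turn":[0,0,0],"fingers":0.6},
])

```text
clock: 4.55
tcp_pos: [0.492, -0.2085, 0.0673]
tcp_rot: [179.8, -0.1, 12.3]
contact_force: [-0.0, 0.2, 0.4]
finger_gap: 0.0512
gripper_force: 0.0
```

Run:
```python
from h import *
o=obs();w=ctrl.read_camera("wrist");s=ctrl.read_camera("scene")
a=cv2.resize(w["image"][130:400,200:440],None,fx=1.5,fy=1.5);b=cv2.resize(s["image"][95:235,220:300],None,fx=2.9,fy=2.9,interpolation=2)
im=np.zeros((410,a.shape[1]+b.shape[1],3),np.uint8);im[:a.shape[0],:a.shape[1]]=a;im[:b.shape[0],a.shape[1]:]=b
cv2.imwrite("pics/w3.png",im[:,:,::-1])
```

```text
{'clock': 4.55, 'tcp_pos': [0.492, -0.2085, 0.0673], 'tcp_rot': [179.8251, -0.1414, 12.3139], 'contact_force': [-0.0472, 0.1597, 0.3699], 'torque': [0.0138, -0.0279, -0.0165], 'finger_gap': 0.0512, 'gripper_force': 0.0}
```

View pics/w3.png

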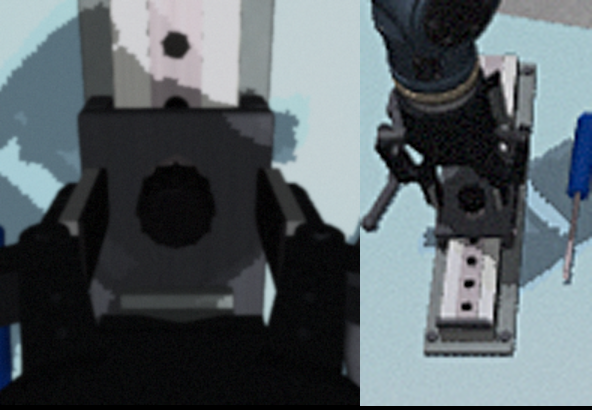

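The knob at px (317,267) is the same size as when it was home, and three empty holes show behind the carriage. To check the lock, I'll pinch the knob lightly and nudge it along the rail.

arm_command([
  {"dp":[-2,0,3],"turn":[0,0,0],"fingers":0},
  {"dp":[-2,0,3],"turn":[0,0,0],"fingers":0},
  {"dp":[-2,0,3],"turn":[0,0,0],"fingers":0},
  {"dp":[-2,0,3],"turn":[0,0,0],"fingers":0},
  {"dp":[2,0,3],"turn":[0,0,0],"fingers":0},
  {"dp":[2,0,3],"turn":[0,0,0],"fingers":0},
], grip_force=30)

```text
clock: 5.25
tcp_pos: [0.4901, -0.2067, 0.0632]
tcp_rot: [-179.9, 0.3, 12.4]
contact_force: [-7.5, -2.1, 5.2]
finger_gap: 0.0237
gripper_force: 29.7
```

Run:
```python
from h import *
o=obs()
```

```text
{'clock': 5.25, 'tcp_pos': [0.4901, -0.2067, 0.0632], 'tcp_rot': [-179.8763, 0.3141, 12.4188], 'contact_force': [-7.4651, -2.1423, 5.1593], 'torque': [-0.4051, 1.3202, -0.0633], 'finger_gap': 0.0237, 'gripper_force': 29.6901}
```

The force reached -7.5 N, so the carriage is locked at the last hole. I'll release the knob, go up and move over to the bar.

arm_command([
  {"dp":[0,0,2],"turn":[0,0,0],"fingers":0.6},
  {"dp":[0,0,0],"turn":[0,0,0],"fingers":0.6},
  {"dp":[0,0,-20],"turn":[0,0,0],"fingers":0.6},
  {"dp":[0,0,-65],"turn":[0,0,0],"fingers":0.6},
  {"dp":[0,0,-115],"turn":[0,0,0],"fingers":0.6},
  {"dp":[0,0,-157],"turn":[0,0,0],"fingers":0.6},
  {"dp":[0,0,-157],"turn":[0,0,0],"fingers":0.6},
])

```text
clock: 5.95
tcp_pos: [0.4968, -0.2093, 0.2268]
tcp_rot: [179.4, -0.6, 12.3]
contact_force: [0.2, -1.0, 0.9]
finger_gap: 0.0513
gripper_force: 0.0
```

Run:
```python
from h import *
o=obs();go([.461,.231,.2],-11.9)
```

```text
{'clock': 5.95, 'tcp_pos': [0.4968, -0.2093, 0.2268], 'tcp_rot': [179.3578, -0.6191, 12.3373], 'contact_force': [0.2383, -0.9522, 0.8615], 'torque': [0.0561, -0.0602, -0.0018], 'finger_gap': 0.0513, 'gripper_force': 0.0}
dp [  58.8 -438.1   22.5] turn [ 0.0088 -0.013   0.423 ]
```

arm_command([
  {"dp":[6,-49,0],"turn":[0,0,0.05],"fingers":0.6},
  {"dp":[13,-98,0],"turn":[0,0,0.1],"fingers":0.6},
  {"dp":[59,-438,20],"turn":[0,0,0.423],"fingers":0.6},
  {"dp":[59,-438,20],"turn":[0,0,0.423],"fingers":0.6},
  {"dp":[59,-438,20],"turn":[0,0,0.423],"fingers":0.6},
  {"dp":[59,-438,20],"turn":[0,0,0.423],"fingers":0.6},
  {"dp":[59,-438,20],"turn":[0,0,0.423],"fingers":0.6},
  {"dp":[59,-438,20],"turn":[0,0,0.423],"fingers":0.6},
])

```text
clock: 6.75
tcp_pos: [0.4609, 0.182, 0.2029]
tcp_rot: [-180.0, -0.0, -11.9]
contact_force: [1.5, -1.0, -0.3]
finger_gap: 0.0513
gripper_force: 0.0
```

arm_command([
  {"dp":[8,-42,5],"turn":[0,0,0],"fingers":0.6},
  {"dp":[8,-42,5],"turn":[0,0,0],"fingers":0.6},
  {"dp":[8,-42,5],"turn":[0,0,0],"fingers":0.6},
])

```text
clock: 7.05
tcp_pos: [0.4774, 0.2201, 0.1976]
tcp_rot: [180.0, 0.1, -11.8]
contact_force: [-0.2, 0.2, -1.1]
finger_gap: 0.0515
gripper_force: 0.0
```

Run:
```python
from h import *
o=obs();w=ctrl.read_camera("wrist")
cv2.imwrite("pics/w4.png",w["image"][:,:,::-1])
go([.461,.231,.2],-11.9)
for d in(-.16,0,.113,.162): print(d,proj(w,np.array([.4888+d*.978,.2256-d*.206,.018])))
```

```text
{'clock': 7.05, 'tcp_pos': [0.4774, 0.2201, 0.1976], 'tcp_rot': [179.9574, 0.0528, -11.7818], 'contact_force': [-0.1768, 0.2168, -1.0599], 'torque': [0.0005, 0.0161, -0.0365], 'finger_gap': 0.0515, 'gripper_force': 0.0}
dp [-18.2  -8.3  -2.2] turn [0.001  0.0014 0.0003]
-0.16 [314.20826691 301.94140781]
0 [313.48087356 173.82379116]
0.113 [312.82724564  58.69866521]
0.162 [3.12495655e+02 2.94821568e-01]
```

View pics/w4.png

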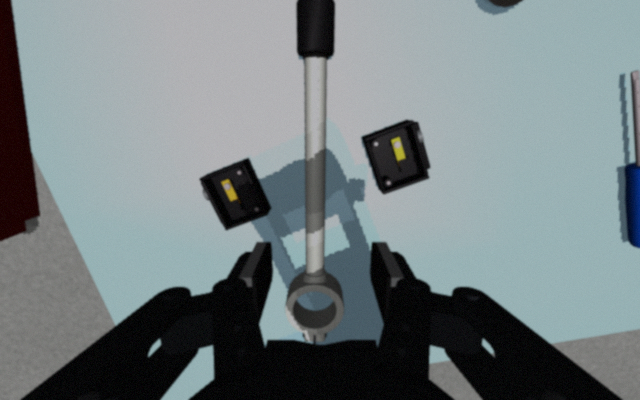

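The tube runs vertically at column 315.5, with the cap joint at row 57 and the ring at (315,305). That is within 2 px of prediction. The housing corners sit about 43–45 mm from the tube, so I'll go down with the fingers nearly shut.

arm_command([
  {"dp":[-18,-6.4,40],"turn":[0,0,0],"fingers":0.42},
  {"dp":[-18,-6.4,85],"turn":[0,0,0],"fingers":0.42},
  {"dp":[-18,-6.4,130],"turn":[0,0,0],"fingers":0.42},
  {"dp":[-18,-6.4,160],"turn":[0,0,0],"fingers":0.42},
  {"dp":[-18,-6.4,178],"turn":[0,0,0],"fingers":0.42},
  {"dp":[-18,-6.4,184],"turn":[0,0,0],"fingers":0.42},
  {"dp":[-18,-6.4,184],"turn":[0,0,0],"fingers":0.42},
  {"dp":[-18,-6.4,184],"turn":[0,0,0],"fingers":0.42},
], grip_force=100)

```text
clock: 7.9
tcp_pos: [0.4622, 0.2287, 0.0154]
tcp_rot: [-180.0, -0.1, -12.0]
contact_force: [-0.2, 0.4, 1.8]
finger_gap: 0.0358
gripper_force: 0.0
```

Run:
```python
from h import *
o=obs();go([.4606,.2291,.0125],-11.9)
```

```text
{'clock': 7.9, 'tcp_pos': [0.4622, 0.2287, 0.0154], 'tcp_rot': [-179.9641, -0.0751, -11.9976], 'contact_force': [-0.1878, 0.3927, 1.7878], 'torque': [0.0155, 0.0056, -0.0048], 'finger_gap': 0.0358, 'gripper_force': 0.0}
dp [-1.6 -0.   2.9] turn [-0.0006 -0.0013 -0.0017]
```

arm_command([
  {"dp":[0,0,1.5],"turn":[0,0,0],"fingers":0},
  {"dp":[0,0,1.5],"turn":[0,0,0],"fingers":0},
  {"dp":[0,0,1.5],"turn":[0,0,0],"fingers":0},
  {"dp":[0,0,1.5],"turn":[0,0,0],"fingers":0},
  {"dp":[0,0,1.5],"turn":[0,0,0],"fingers":0},
])

```text
clock: 8.4
tcp_pos: [0.4627, 0.2294, 0.0147]
tcp_rot: [-179.9, -0.2, -12.0]
contact_force: [-0.3, -1.6, 6.2]
finger_gap: 0.019
gripper_force: 97.8
```

Run:
```python
from h import *
o=obs()
```

```text
{'clock': 8.4, 'tcp_pos': [0.4627, 0.2294, 0.0147], 'tcp_rot': [-179.9178, -0.1859, -11.955], 'contact_force': [-0.3051, -1.5929, 6.2454], 'torque': [-0.2256, -0.0663, -0.1592], 'finger_gap': 0.019, 'gripper_force': 97.758}
```

arm_command([
  {"dp":[0,0,-5],"turn":[0,0,0],"fingers":0},
  {"dp":[0,0,-10],"turn":[0,0,0],"fingers":0},
  {"dp":[0,0,-15],"turn":[0,0,0],"fingers":0},
  {"dp":[0,0,-20],"turn":[0,0,0],"fingers":0},
  {"dp":[0,0,-20],"turn":[0,0,0],"fingers":0},
  {"dp":[0,0,-20],"turn":[0,0,0],"fingers":0},
  {"dp":[0,0,-20],"turn":[0,0,0],"fingers":0},
])

```text
clock: 9.1
tcp_pos: [0.4613, 0.2292, 0.0329]
tcp_rot: [180.0, 0.0, -11.9]
contact_force: [-0.6, 0.4, -6.3]
finger_gap: 0.0187
gripper_force: 98.1
```

Run:
```python
from h import *
o=obs();R=Ro.from_euler("xyz",o["tcp_rot"],degrees=True).inv()
print("tool F,M",R.apply(o["contact_force"]),R.apply(o["torque"]))
w=ctrl.read_camera("wrist");o=obs();print(R.apply(o["torque"]))
g=cv2.cvtColor(w["image"],cv2.COLOR_RGB2GRAY)
print([ (r,int(np.argmax(g[r,300:330]))+300, int(g[r,316])) for r in range(20,120,10)])
ctrl_top=ctrl.read_camera("top");a=cv2.resize(w["image"],None,fx=.6,fy=.6);s=ctrl.read_camera("scene");b=cv2.resize(s["image"][110:270,350:490],None,fx=1.5*1.6,fy=1.5*1.6)
im=np.zeros((384,384+b.shape[1],3),np.uint8);im[:240,:384]=a;im[:b.shape[0],384:]=b;cv2.imwrite("pics/w5.png",im[:,:,::-1])
```

```text
{'clock': 9.1, 'tcp_pos': [0.4613, 0.2292, 0.0329], 'tcp_rot': [179.9881, 0.0236, -11.9246], 'contact_force': [-0.6195, 0.391, -6.3065], 'torque': [-0.0277, -0.1514, 0.0236], 'finger_gap': 0.0187, 'gripper_force': 98.103}
tool F,M [-0.68427907 -0.25585959  6.30668094] [ 0.00413834  0.15387562 -0.02357392]
{'clock': 9.15, 'tcp_pos': [0.4612, 0.2292, 0.0328], 'tcp_rot': [179.9867, 0.029, -11.9261], 'contact_force': [0.6753, 0.2215, -7.6707], 'torque': [-0.054, -0.0715, 0.0211], 'finger_gap': 0.0186, 'gripper_force': 98.1037}
[-0.03804581  0.08107518 -0.02106318]
[(20, 317, 234), (30, 318, 234), (40, 313, 234), (50, 314, 235), (60, 314, 235), (70, 314, 235), (80, 322, 235), (90, 314, 234), (100, 315, 235), (110, 320, 235)]
```

View pics/w5.png

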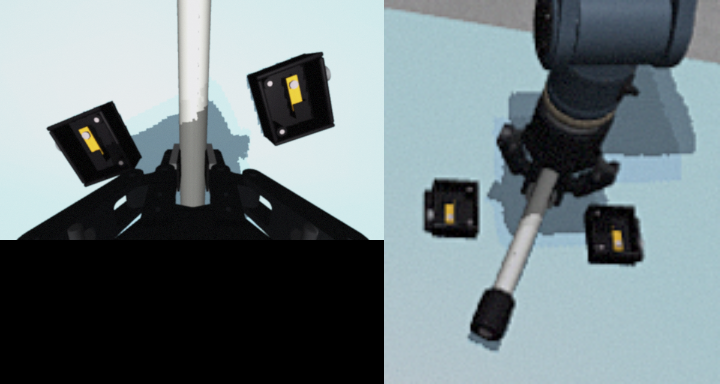

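The bar is held up between the two housings and looks level. I'll average several torque readings.

Run:
```python
from h import *
M=[];F=[]
for i in range(14):
    w=ctrl.read_camera("wrist");o=ctrl.get_obs();R=Ro.from_euler("xyz",o["tcp_rot"],degrees=True).inv()
    M.append(R.apply(o["torque"]));F.append(R.apply(o["contact_force"]))
M=np.array(M);F=np.array(F);print(np.round(M[:,1],3),M.mean(0),M.std(0),F.mean(0));print("d",-M[:,1].mean()/F[:,2].mean())
# tilt: tube/cap edge vs level prediction, tube widths
g=cv2.cvtColor(w["image"],cv2.COLOR_RGB2HSV)
for r in (20,60,100,140): 
    s=w["image"][r,270:370].min(1).astype(int);print(r,s[::3].tolist())
print(onz(w,(0,0),0)[:2],o["tcp_pos"])
```

```text
[0.104 0.149 0.087 0.102 0.079 0.124 0.165 0.123 0.153 0.113 0.141 0.113
 0.14  0.144] [-0.0035031   0.12404247  0.01416923] [0.03535004 0.0247564  0.01733547] [0.04096217 0.17912587 6.73999506]
d -0.018403940218777098
20 [222, 219, 221, 221, 220, 222, 221, 222, 198, 142, 181, 198, 211, 220, 232, 235, 233, 233, 235, 235, 235, 234, 226, 218, 202, 181, 148, 177, 217, 220, 219, 219, 218, 217]
60 [224, 224, 223, 223, 223, 223, 222, 223, 219, 141, 177, 196, 211, 223, 232, 234, 235, 234, 234, 234, 234, 233, 225, 214, 194, 172, 137, 213, 221, 221, 221, 220, 223, 219]
100 [227, 226, 225, 228, 228, 227, 226, 226, 227, 147, 171, 197, 214, 223, 233, 234, 235, 233, 233, 235, 234, 232, 222, 211, 187, 160, 157, 223, 223, 222, 225, 223, 222, 223]
140 [228, 228, 229, 228, 228, 227, 227, 229, 227, 167, 165, 190, 209, 224, 231, 233, 235, 234, 234, 235, 234, 229, 219, 205, 170, 133, 189, 208, 210, 211, 211, 217, 226, 228]
[0.61654567 0.35647489] [0.46147693 0.22926525 0.03303174]
```

Balance is about 18 mm towards the ring. I'll set the bar down, regrip there and lift again.

arm_command([
  {"dp":[0,0,8],"turn":[0,0,0],"fingers":0},
  {"dp":[0,0,14],"turn":[0,0,0],"fingers":0},
  {"dp":[0,0,18],"turn":[0,0,0],"fingers":0},
  {"dp":[0,0,19],"turn":[0,0,0],"fingers":0},
  {"dp":[0,0,19],"turn":[0,0,0],"fingers":0},
  {"dp":[0,0,19],"turn":[0,0,0],"fingers":0.4},
  {"dp":[0,0,19],"turn":[0,0,0],"fingers":0.4},
  {"dp":[0,0,18.5],"turn":[0,0,0],"fingers":0.4},
])

```text
clock: 10.75
tcp_pos: [0.4619, 0.2293, 0.0146]
tcp_rot: [-180.0, -0.0, -11.9]
contact_force: [-0.5, -0.4, 0.4]
finger_gap: 0.0341
gripper_force: 0.0
```

arm_command([
  {"dp":[-10,0,0],"turn":[0,0,0],"fingers":0.4},
  {"dp":[-18.5,0,0],"turn":[0,0,0],"fingers":0.4},
  {"dp":[-18.5,0,0],"turn":[0,0,0],"fingers":0.4},
  {"dp":[-18.5,0,0],"turn":[0,0,0],"fingers":0},
  {"dp":[-18.5,0,0],"turn":[0,0,0],"fingers":0},
  {"dp":[-18.5,0,0],"turn":[0,0,0],"fingers":0},
  {"dp":[-18.5,0,0],"turn":[0,0,0],"fingers":0},
  {"dp":[-18.5,0,0],"turn":[0,0,0],"fingers":0},
])

```text
clock: 11.55
tcp_pos: [0.4427, 0.2332, 0.0149]
tcp_rot: [180.0, 0.1, -11.9]
contact_force: [-1.3, 1.7, 6.2]
finger_gap: 0.0185
gripper_force: 97.8
```

arm_command([
  {"dp":[0,0,-5],"turn":[0,0,0],"fingers":0},
  {"dp":[0,0,-10],"turn":[0,0,0],"fingers":0},
  {"dp":[0,0,-15],"turn":[0,0,0],"fingers":0},
  {"dp":[0,0,-20],"turn":[0,0,0],"fingers":0},
  {"dp":[0,0,-20],"turn":[0,0,0],"fingers":0},
  {"dp":[0,0,-20],"turn":[0,0,0],"fingers":0},
])

```text
clock: 12.15
tcp_pos: [0.4435, 0.2331, 0.0347]
tcp_rot: [-180.0, -0.0, -11.9]
contact_force: [-0.7, 0.6, -7.7]
finger_gap: 0.0189
gripper_force: 98.1
```

Run:
```python
from h import *
M=[];F=[]
for i in range(14):
    w=ctrl.read_camera("wrist");o=ctrl.get_obs();R=Ro.from_euler("xyz",o["tcp_rot"],degrees=True).inv()
    M.append(R.apply(o["torque"]));F.append(R.apply(o["contact_force"]))
M=np.array(M);F=np.array(F);print(np.round(M[:,1],3),M.mean(0),F.mean(0));print("d",-M[:,1].mean()/F[:,2].mean());obs()
```

```text
[-0.04  -0.027 -0.04   0.019 -0.024 -0.005  0.022  0.012 -0.059  0.021
  0.012 -0.045 -0.033 -0.019] [-0.00965085 -0.01478485 -0.01033646] [ 0.08707672 -0.10753069  6.5444379 ]
d 0.0022591472250809274
{'clock': 12.85, 'tcp_pos': [0.4433, 0.2331, 0.0345], 'tcp_rot': [179.998, 0.0023, -11.9276], 'contact_force': [1.1874, 0.4538, -6.0391], 'torque': [-0.0196, 0.0236, 0.007], 'finger_gap': 0.0184, 'gripper_force': 98.1233}
```

The bar balances within 2 mm of the grip. I'll lift it straight up, then carry it over.

arm_command([
  {"dp":[0,0,-10],"turn":[0,0,0],"fingers":0},
  {"dp":[0,0,-30],"turn":[0,0,0],"fingers":0},
  {"dp":[0,0,-60],"turn":[0,0,0],"fingers":0},
  {"dp":[0,0,-95],"turn":[0,0,0],"fingers":0},
  {"dp":[0,0,-130],"turn":[0,0,0],"fingers":0},
  {"dp":[0,0,-165],"turn":[0,0,0],"fingers":0},
  {"dp":[0,0,-190],"turn":[0,0,0],"fingers":0},
  {"dp":[0,0,-200],"turn":[0,0,0],"fingers":0},
])

```text
clock: 13.65
tcp_pos: [0.444, 0.2333, 0.2377]
tcp_rot: [-179.9, -0.3, -11.9]
contact_force: [0.7, -0.2, -7.0]
finger_gap: 0.0185
gripper_force: 98.3
```

arm_command([
  {"dp":[0,0,0],"turn":[0,0,0],"fingers":0},
  {"dp":[0,0,0],"turn":[0,0,0],"fingers":0},
])

```text
clock: 13.85
tcp_pos: [0.4421, 0.2327, 0.2335]
tcp_rot: [179.9, 0.1, -11.9]
contact_force: [0.1, 0.3, -6.4]
finger_gap: 0.0187
gripper_force: 98.2
```

Run:
```python
from h import *
obs();go([.401,-.2257,.235],12.3)
```

```text
{'clock': 13.85, 'tcp_pos': [0.4421, 0.2327, 0.2335], 'tcp_rot': [179.9298, 0.1388, -11.9301], 'contact_force': [0.0963, 0.2794, -6.4078], 'torque': [0.0113, 0.0783, -0.0152], 'finger_gap': 0.0187, 'gripper_force': 98.2499}
dp [ 54.6 457.   -1.1] turn [ 0.0007  0.0026 -0.4229]
```

arm_command([
  {"dp":[1,10,0],"turn":[0,0,-0.01],"fingers":0},
  {"dp":[4,30,0],"turn":[0,0,-0.03],"fingers":0},
  {"dp":[8,65,0],"turn":[0,0,-0.06],"fingers":0},
  {"dp":[13,105,0],"turn":[0,0,-0.1],"fingers":0},
  {"dp":[18,145,0],"turn":[0,0,-0.14],"fingers":0},
  {"dp":[22,185,0],"turn":[0,0,-0.175],"fingers":0},
  {"dp":[26,215,0],"turn":[0,0,-0.2],"fingers":0},
  {"dp":[27,228,0],"turn":[0,0,-0.2115],"fingers":0},
])

```text
clock: 14.65
tcp_pos: [0.4215, 0.0015, 0.2333]
tcp_rot: [180.0, 0.2, 0.1]
contact_force: [-0.1, 1.3, -6.6]
finger_gap: 0.019
gripper_force: 98.9
```

Run:
```python
from h import *
obs();go([.401,-.2257,.22],12.3)
```

```text
{'clock': 14.65, 'tcp_pos': [0.4215, 0.0015, 0.2333], 'tcp_rot': [179.9656, 0.1677, 0.0851], 'contact_force': [-0.1492, 1.3064, -6.6118], 'torque': [0.0818, -0.0389, 0.0444], 'finger_gap': 0.019, 'gripper_force': 98.8537}
dp [-20.8 227.2  13.5] turn [ 0.0003  0.003  -0.2132]
```

arm_command([
  {"dp":[-1,10,0],"turn":[0,0,-0.01],"fingers":0},
  {"dp":[-3,30,0],"turn":[0,0,-0.03],"fingers":0},
  {"dp":[-6,65,0],"turn":[0,0,-0.06],"fingers":0},
  {"dp":[-10,105,0],"turn":[0,0,-0.1],"fingers":0},
  {"dp":[-13,145,0],"turn":[0,0,-0.14],"fingers":0},
  {"dp":[-17,185,5],"turn":[0,0,-0.175],"fingers":0},
  {"dp":[-20,215,10],"turn":[0,0,-0.2],"fingers":0},
  {"dp":[-21,228,13],"turn":[0,0,-0.212],"fingers":0},
])

```text
clock: 15.45
tcp_pos: [0.4013, -0.2269, 0.22]
tcp_rot: [-180.0, 0.1, 12.2]
contact_force: [0.0, 0.8, -7.3]
finger_gap: 0.019
gripper_force: 99.0
```

arm_command([
  {"dp":[0,0,0],"turn":[0,0,0],"fingers":0},
  {"dp":[0,0,0],"turn":[0,0,0],"fingers":0},
])

```text
clock: 15.65
tcp_pos: [0.4011, -0.2231, 0.2203]
tcp_rot: [-179.8, 0.1, 12.3]
contact_force: [0.3, -0.7, -6.8]
finger_gap: 0.0188
gripper_force: 99.0
```

Run:
```python
from h import *
obs();go([.401,-.2257,.115],12.3)
w=ctrl.read_camera("wrist");s=ctrl.read_camera("scene");t=ctrl.read_camera("top")
a=cv2.resize(w["image"],None,fx=.6,fy=.6);b=cv2.resize(s["image"][20:260,180:340],None,fx=2.,fy=2.)
im=np.zeros((480,384+b.shape[1],3),np.uint8);im[:240,:384]=a;im[:b.shape[0],384:]=b
a=cv2.resize(t["image"][180:360,320:480],None,fx=1.33,fy=1.33);im[240:240+a.shape[0]][:, :a.shape[1]]=a[:240]
cv2.imwrite("pics/w6.png",im[:,:,::-1])
```

```text
{'clock': 15.65, 'tcp_pos': [0.4011, -0.2231, 0.2203], 'tcp_rot': [-179.7953, 0.1244, 12.2585], 'contact_force': [0.2618, -0.6919, -6.7527], 'torque': [0.0175, -0.0346, -0.0182], 'finger_gap': 0.0188, 'gripper_force': 98.979}
dp [ -0.4   2.9 105.3] turn [-0.0036  0.0022 -0.0007]
```

View pics/w6.png

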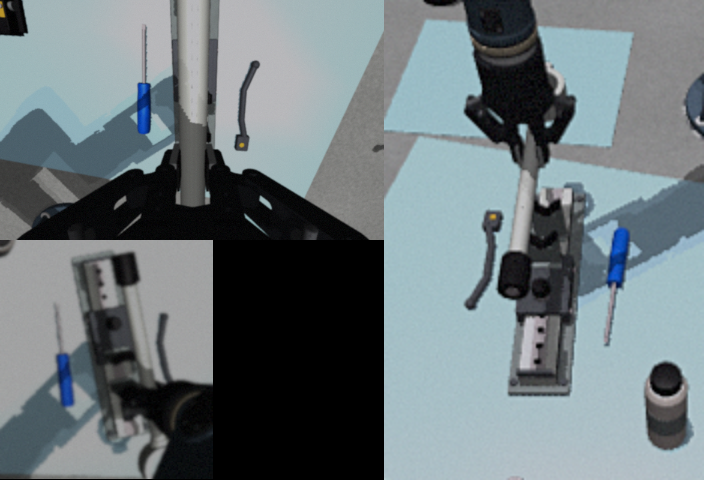

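The bar is over the stand and parallel to it, with both vees set together beneath. I'll lower it.

arm_command([
  {"dp":[0,0,10],"turn":[0,0,0],"fingers":0},
  {"dp":[0,0,30],"turn":[0,0,0],"fingers":0},
  {"dp":[0,0,60],"turn":[0,0,0],"fingers":0},
  {"dp":[0,0,85],"turn":[0,0,0],"fingers":0},
  {"dp":[0,0,98],"turn":[0,0,0],"fingers":0},
  {"dp":[0,0,103],"turn":[0,0,0],"fingers":0},
  {"dp":[0,0,103],"turn":[0,0,0],"fingers":0},
  {"dp":[0,0,103],"turn":[0,0,0],"fingers":0},
])

```text
clock: 16.6
tcp_pos: [0.403, -0.2239, 0.119]
tcp_rot: [179.9, -0.0, 12.4]
contact_force: [0.3, 0.4, -5.8]
finger_gap: 0.019
gripper_force: 99.0
```

Run:
```python
from h import *
P=[]
for i in range(6):
    w=ctrl.read_camera("wrist");P.append(ctrl.get_obs()["tcp_pos"])
print(np.mean(P,0));obs();go([.401,-.2257,.102],12.3)
im=np.hstack([cv2.resize(w["image"],None,fx=.55,fy=.55),cv2.resize(ctrl.read_camera("scene")["image"][60:220,200:300],None,fx=2.2,fy=2.2)[:220]])
cv2.imwrite("pics/w7.png",im[:,:,::-1])
```

```text
[ 0.40289802 -0.2239975   0.1192457 ]
{'clock': 16.9, 'tcp_pos': [0.4027, -0.2239, 0.1191], 'tcp_rot': [179.9371, -0.0438, 12.3415], 'contact_force': [-0.2054, 0.4013, -7.0149], 'torque': [-0.0308, -0.0326, 0.0135], 'finger_gap': 0.0187, 'gripper_force': 99.0407}
dp [-2.   1.4 17.1] turn [ 0.0011 -0.0008  0.0007]
```

arm_command([
  {"dp":[-1.5,1.5,4],"turn":[0,0,0],"fingers":0},
  {"dp":[-1.5,1.5,8],"turn":[0,0,0],"fingers":0},
  {"dp":[-1.5,1.5,12],"turn":[0,0,0],"fingers":0},
  {"dp":[-1.5,1.5,14],"turn":[0,0,0],"fingers":0},
  {"dp":[-1.5,1.5,15],"turn":[0,0,0],"fingers":0},
  {"dp":[-1.5,1.5,15],"turn":[0,0,0],"fingers":0},
])

```text
clock: 17.55
tcp_pos: [0.4013, -0.2254, 0.1033]
tcp_rot: [-180.0, 0.0, 12.3]
contact_force: [-0.2, 0.3, -6.1]
finger_gap: 0.019
gripper_force: 99.0
```

Run:
```python
from h import *
obs();ctrl.read_camera("wrist");obs()
```

```text
{'clock': 17.55, 'tcp_pos': [0.4013, -0.2254, 0.1033], 'tcp_rot': [-179.9828, 0.0086, 12.3302], 'contact_force': [-0.1782, 0.2677, -6.1246], 'torque': [-0.0257, 0.0475, 0.0301], 'finger_gap': 0.019, 'gripper_force': 99.0407}
{'clock': 17.6, 'tcp_pos': [0.4013, -0.2254, 0.1034], 'tcp_rot': [-179.9885, 0.0042, 12.3324], 'contact_force': [-0.3073, 0.0508, -5.5762], 'torque': [-0.0243, -0.0272, -0.0067], 'finger_gap': 0.0186, 'gripper_force': 99.041}
```

Not touching yet, so I'll go down in half-millimetre steps.

arm_command([
  {"dp":[0,0,0.5],"turn":[0,0,0],"fingers":0},
  {"dp":[0,0,1],"turn":[0,0,0],"fingers":0},
  {"dp":[0,0,1.5],"turn":[0,0,0],"fingers":0},
  {"dp":[0,0,1.5],"turn":[0,0,0],"fingers":0},
])

```text
clock: 18.0
tcp_pos: [0.4017, -0.226, 0.1023]
tcp_rot: [179.9, -0.0, 12.3]
contact_force: [0.6, -0.9, -4.5]
finger_gap: 0.0187
gripper_force: 99.1
```

arm_command([
  {"dp":[0,0,0.5],"turn":[0,0,0],"fingers":0},
  {"dp":[0,0,1],"turn":[0,0,0],"fingers":0},
  {"dp":[0,0,1],"turn":[0,0,0],"fingers":0},
])

```text
clock: 18.3
tcp_pos: [0.4018, -0.2263, 0.1018]
tcp_rot: [179.9, -0.1, 12.4]
contact_force: [-0.5, -2.4, 3.8]
finger_gap: 0.0187
gripper_force: 100.4
```

Run:
```python
from h import *
F=[];M=[]
for i in range(5):
    ctrl.read_camera("wrist");o=ctrl.get_obs();F.append(o["contact_force"]);M.append(o["torque"])
print(np.mean(F,0),np.mean(M,0));obs()
```

```text
[-0.97082796 -1.92148466  5.93524856] [-0.32724032  0.2148681   0.21475845]
{'clock': 18.55, 'tcp_pos': [0.4018, -0.2263, 0.1018], 'tcp_rot': [179.8654, -0.0614, 12.3801], 'contact_force': [-1.0459, -2.1057, 6.1917], 'torque': [-0.2874, 0.212, 0.2072], 'finger_gap': 0.0183, 'gripper_force': 100.4272}
```

Seated at the expected height. I'll ease the pressure, then open gently.

arm_command([
  {"dp":[0,0,-0.8],"turn":[0,0,0],"fingers":0},
  {"dp":[0,0,-0.8],"turn":[0,0,0],"fingers":0},
  {"dp":[0,0,-0.8],"turn":[0,0,0],"fingers":0.3},
  {"dp":[0,0,-0.8],"turn":[0,0,0],"fingers":0.4},
  {"dp":[0,0,-0.8],"turn":[0,0,0],"fingers":0.5},
  {"dp":[0,0,-0.8],"turn":[0,0,0],"fingers":0.6},
  {"dp":[0,0,-0.8],"turn":[0,0,0],"fingers":0.6},
], grip_force=30)

```text
clock: 19.25
tcp_pos: [0.4011, -0.2251, 0.1017]
tcp_rot: [-180.0, 0.0, 12.3]
contact_force: [0.8, -0.8, -0.6]
finger_gap: 0.0513
gripper_force: 0.0
```

arm_command([
  {"dp":[0,0,-10],"turn":[0,0,0],"fingers":0.6},
  {"dp":[0,0,-30],"turn":[0,0,0],"fingers":0.6},
  {"dp":[0,0,-60],"turn":[0,0,0],"fingers":0.6},
  {"dp":[0,0,-100],"turn":[0,0,0],"fingers":0.6},
  {"dp":[0,0,-130],"turn":[0,0,0],"fingers":0.6},
  {"dp":[0,0,-130],"turn":[0,0,0],"fingers":0.6},
])

```text
clock: 19.85
tcp_pos: [0.4033, -0.2272, 0.2364]
tcp_rot: [179.5, -0.3, 12.3]
contact_force: [0.2, -0.6, 0.3]
finger_gap: 0.0513
gripper_force: 0.0
```

Run:
```python
from h import *
obs();w=ctrl.read_camera("wrist");s=ctrl.read_camera("scene")
im=np.zeros((480,720,3),np.uint8);im[:250,:400]=cv2.resize(w["image"],(400,250));im[:,400:]=cv2.resize(s["image"][60:240,190:310],(320,480));t=ctrl.read_camera("top")["image"][180:340,330:480];im[250:480,:216]=cv2.resize(t,(216,230))
cv2.imwrite("pics/w8.png",im[:,:,::-1])
```

```text
{'clock': 19.85, 'tcp_pos': [0.4033, -0.2272, 0.2364], 'tcp_rot': [179.5155, -0.3379, 12.3496], 'contact_force': [0.242, -0.5966, 0.3158], 'torque': [-0.0424, -0.0168, 0.0204], 'finger_gap': 0.0513, 'gripper_force': 0.0}
```

View pics/w8.png

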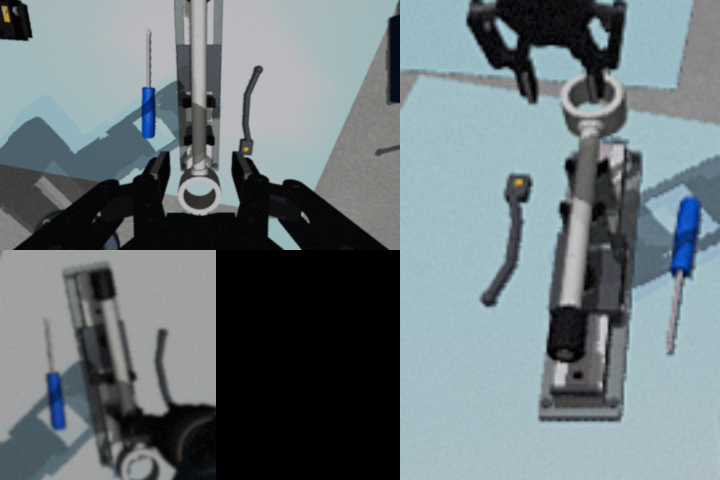

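The bar lies along the stand in both vees, ring and cap clear, and the gripper is well above it. Handing in.

```bash
python3 -c "
from bench import ctrl;print(ctrl.finish_job())"
```

```text
the job is handed in; nothing more can be done
None
```

The job is handed in at about 20 s of the 67 s allowed: the carriage is locked in its last hole, and the bar lies by itself along the stand in both vees, with its balance point set to within a few millimetres of midway.

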